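# Release the latched key of the display-light switch box

### The job

One of the four identical keys on the display-light switch box has been left latched down. With the shut fingertips tap the four keys lightly one after another, going from the robot's left to its right, without pushing a raised key right in or releasing the latched one yet; then press the latched key down firmly and let go so that it pops up and all four keys stand level. Pick nothing up and leave the things lying around the box where they are.

Things in the scene. Friction and masses are not known exactly. Their poses are not given: they have to be found in the camera images.
- switch_box: Fixed grey plastic box, 105 mm (its x, front to back) by 235 mm (its y) by 45 mm high, with a flat aluminium top plate. Origin at the centre of its underside on the table; z up; at yaw 0 its front faces the robot (-x). The four keys stand in one row along its y, 48 mm apart: at y = +72, +24, -24 and -72 mm, all at x = 0.
- key_1: Leftmost key (largest y of the box) as the robot sees it: flat white push key, top face 34 mm (box x) by 26 mm (box y). Origin at the centre of its top face, z up. Raised, its top is 59 mm above the table (14 mm above the box); latched down 54 mm; fully pressed 49 mm. The four keys are built alike; exactly one starts latched, the other three are raised.
- key_2: Second key from the robot's left, like key_1; origin at the centre of its top face. Any raised key starts to move at 2 N and takes 0.8 N more per mm (10 N fully pressed); it springs back when let go. Pushed in by more than 7 mm (about 7.5 N) it counts as wrongly pressed.
- key_3: Third key from the robot's left, like key_1; origin at the centre of its top face. Whichever key is latched does not move below about 6 N; pressed on nearly to its stop (at least 4 mm below its latched height, 9 to 10 N) its latch lets go, and when the finger is lifted it springs up to the raised height and stays up.
- key_4: Rightmost key (smallest y of the box), like key_1; origin at the centre of its top face.
- glue_jar: Loose round jar, 58 mm diameter, 68 mm high, beside the left end of the box. Origin under its centre. Leave alone.
- tape_roll: Loose tape roll lying flat, 64 mm diameter, 24 mm high, beside the right end of the box. Origin under its centre. Leave alone.
- stapler: Loose stapler, 36 x 125 x 46 mm high, behind the box. Origin under its centre. Leave alone.
- folding_bone: Loose flat folding tool, 22 x 150 x 6 mm, in front of the box. Origin under its centre. Leave alone.
- mug: Loose mug, 78 mm diameter, 85 mm high, on the left of the table. Origin under its centre. Leave alone.
- paper_block: Loose block of square paper, 150 x 150 x 35 mm, on the right of the table. Origin under its centre. Leave alone.
- plane_stand: Loose turned wooden display stand, 70 mm diameter, 60 mm high, at the far left. Origin under its centre. Leave alone.

How it is judged:
By the outcome, as a careful person would: the job done as asked, in the order asked, and still so for the second after the job is handed in, with the robot touching nothing.
It also fails if it takes over 50 s, if anything falls off the work surface, if the arm or the gripper's body presses on something with over 40 N, if the wrist force passes 120 N, or if a joint passes its speed limit or range.

### The arm

A 6-joint arm with a two-finger parallel gripper is mounted at the origin on the work surface. World frame = base frame: x ahead of the robot, y to its left, z up, the work surface at z = 0. Lengths are in m, angles in rad, forces in N, time in s.
With the tool pointing down it reaches from about 0.275 to 0.85 m from the base axis. Payload 19 kg.
Tool frame: the origin (TCP) lies where the fingers leave the gripper's body, on its centre line; the fingertips stand 73 mm ahead of it and the grasp point (between the pads) lies 54 mm ahead of it (grip_depth is the z of the grasp point in the tool frame, in m); z points along the fingers, x is the direction in which the jaws open and shut, and the axes are right-handed (so a half turn about z gives the same grasp; the last joint's range is limited). The gripper opens to 85 mm and grips with 20 to 120 N. Pads are 22 mm wide; open, the fingers measure 114 mm over their backs; the gripper's body (76 mm by 85 mm) begins 54 mm behind the grasp point. The pads swing forward as they close: fully open they stand 13 mm farther back than shut.
Start: joints at [-1.291, 0.15, 1.437, -0, 1.554, -0.134], TCP at [0.231, -0.526, 0.304] pointing down, gripper open.
Joint ranges: [-2.8, 2.8], [-0.68, 2.1], [0.12, 2.68], [-1.39, 4.53], [0.16, 2.79], [-2.81, 2.81]. Speed limits (rad/s): [1.89, 1.89, 2.22, 3.01, 3.01, 3.01].

### API

Orientations are given as a unit quaternion [w, x, y, z].
In Python, from cell import state, read_camera, finish_job, grip_depth gives the robot as it stands.
- The arm moves only by the shell command python3 -m inch 'ROWS'. ROWS is a JSON object of lists of equal length, an entry for each row: "jaw": the finger opening in cm, from 0 to 8.54; "slide": the shift along the world's x, y, z in cm, a list of three; "dr": the turn, a rotation vector about the world's x, y, z in rad, a list of three. A call has 1 to 12 rows; each row is the pose to reach, as a shift and turn from the pose measured when the call began; what a row does not reach only later rows make up. A row lasts 1/12 s, in which the tool goes at most 41.7 mm and 7.16 degrees, less where a joint would pass 70% of its speed; a pose out of reach is approached as far as the arm can. A call with a gripper value outside its range is refused whole. The fingers move at their own pace and stop on an object; the grip force is fixed at half the most. Time passes only in rows, so rows that repeat a pose let the fingers close. It gives the time, the measured TCP pose, the force and the opening at its end, in the units of the state.
- state(): the state, without advancing time (a new reading comes with each control period).
- read_camera(name): name is "side" or "top" or "wrist"; returns a dict with "image" (400x640x3 uint8, blue, green, red), "camera_matrix" (3x3 intrinsics, pixels), "R" (3x3) and "t" (3): a world point X has camera coordinates R X + t. Camera axes: x right, y down, z forward; pixel columns grow to the right and rows downward; lengths in m; the calibration is good to about 2 mm. A picture is of the moment at which its call begins. There is no depth.
- finish_job(): hands the job in, once; it reports no verdict.
The state is a dict: "time_s": time; "q": joint angles; "joint_velocities": joint speeds; "tau": joint torques, N m; "tcp_pos": TCP position; "ee_rot": TCP orientation; "contact_force": force on the tool from outside, world axes, zero at the start; "wrist_torque": the same for the moment, N m; "width": finger opening in m.
Only numpy, scipy, OpenCV 4.12 (cv2) and the standard library are available. Lean on these libraries where they do the work, as an engineer would, in place of code of your own. Each camera call takes 0.05 s, during which the arm holds its last target.

## Working session

There is one attempt and no reset: what is moved stays moved. The work goes in short steps, Python scripts to look and compute and a shell command to move; the robot and the scene stay as the last step left them, time stands still between calls to the robot, and variables do not carry over. Pictures are saved under pics/ and viewed, and the job is handed in when it is done.

```bash
mkdir -p pics; ls
python3 - <<'E'
from cell import *
import cv2
s=state();print({k:s[k] for k in('time_s','tcp_pos','ee_rot','contact_force','width')},grip_depth)
for n in("top","side"):
    c=read_camera(n);cv2.imwrite(f"pics/{n}0.png",c["image"]);print(n,c["camera_matrix"],c["R"],c["t"])
E
```

```text
pics
{'time_s': 0.0, 'tcp_pos': array([ 0.23112847, -0.52632913,  0.30328953]), 'ee_rot': array([-3.85922496e-04,  8.37287993e-01, -5.46761792e-01, -4.57886262e-04]), 'contact_force': array([-0.56920759, -0.44022076,  0.05294986]), 'width': 0.08556735467668414} 0.0539
top [[365.11593387   0.         317.67927769]
 [  0.         365.11593387 200.16832105]
 [  0.           0.           1.        ]] [[-0.00387468 -0.99988186  0.01487477]
 [-0.9949839   0.00236795 -0.10000715]
 [ 0.09996011 -0.01518765 -0.99487553]] [-0.03481054  0.54226549  1.0390698 ]
side [[423.04268715   0.         321.95712639]
 [  0.         423.04268715 200.63728597]
 [  0.           0.           1.        ]] [[-8.61217253e-01 -5.08236958e-01 -1.93174586e-04]
 [-3.89887346e-01  6.60915295e-01 -6.41232275e-01]
 [ 3.26025613e-01 -5.52164983e-01 -7.67346813e-01]] [0.44948222 0.28327352 0.93481071]
```

View pics/top0.png

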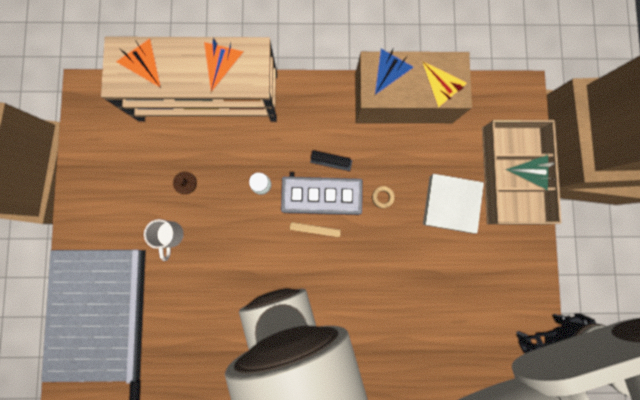

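View pics/side0.png

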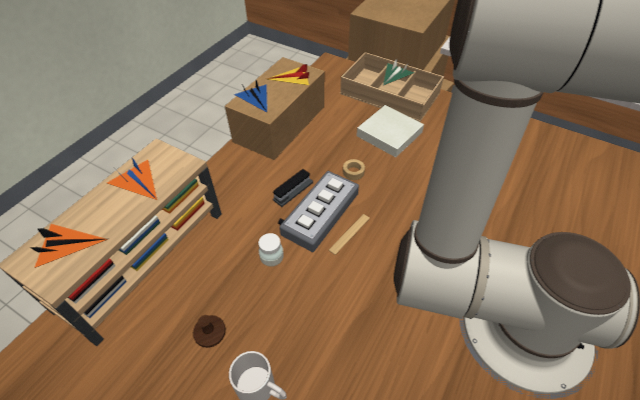

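The box is at about (321,195) in the top view, with its keys at columns 297 to 347 and rows 194 to 196. In the side view the keys run from (306,221) to (335,184). Next I'll measure them precisely.

```bash
cat > h.py <<'E'
import numpy as np,cv2
from cell import *
def ray(c,u,v,z):
    K,R,t=map(np.array,(c["camera_matrix"],c["R"],c["t"]))
    d=R.T@np.linalg.inv(K)@np.array([u,v,1.]);o=-R.T@t
    return o+d*(z-o[2])/d[2]
def proj(c,X):
    p=c["camera_matrix"]@(c["R"]@np.array(X)+c["t"]);return p[:2]/p[2]
def crop(c,x0,y0,x1,y1,name,s=8):
    cv2.imwrite(name,cv2.resize(c["image"][y0:y1,x0:x1],None,fx=s,fy=s,interpolation=cv2.INTER_CUBIC))
def keys(c,x0,y0,x1,y1,th=195):
    S=8
    im=cv2.resize(c["image"][y0:y1,x0:x1].min(2),None,fx=S,fy=S,interpolation=cv2.INTER_CUBIC)
    cs,_=cv2.findContours((im>th).astype(np.uint8),cv2.RETR_EXTERNAL,cv2.CHAIN_APPROX_NONE)
    out=[]
    for k in cs:
        a=cv2.contourArea(k)/S/S
        if a>20:
            m=cv2.moments(k);out.append(((m['m10']/m['m00']+.5)/S-.5+x0,(m['m01']/m['m00']+.5)/S-.5+y0,a))
    return sorted(out)
E
python3 - <<'E'
from h import *
t=read_camera("top");s=read_camera("side")
for k in keys(t,284,180,360,212):print('top',np.round(k,2),ray(t,k[0],k[1],.059).round(4))
for k in keys(s,285,172,355,236):print('side',np.round(k,2),ray(s,k[0],k[1],.059).round(4))
crop(t,275,170,370,220,"pics/tc.png");crop(s,275,165,365,255,"pics/sc.png",6)
E
```

```text
top [ 321.43  194.82 1903.09] [ 0.5542 -0.0467  0.059 ]
side [305.28 219.83  92.79] [0.5538 0.0277 0.059 ]
side [315.47 205.9   91.95] [ 0.5551 -0.0235  0.059 ]
side [325.47 193.88  85.39] [ 0.5535 -0.0716  0.059 ]
side [334.85 182.37  81.09] [ 0.5524 -0.1197  0.059 ]
```

View pics/tc.png

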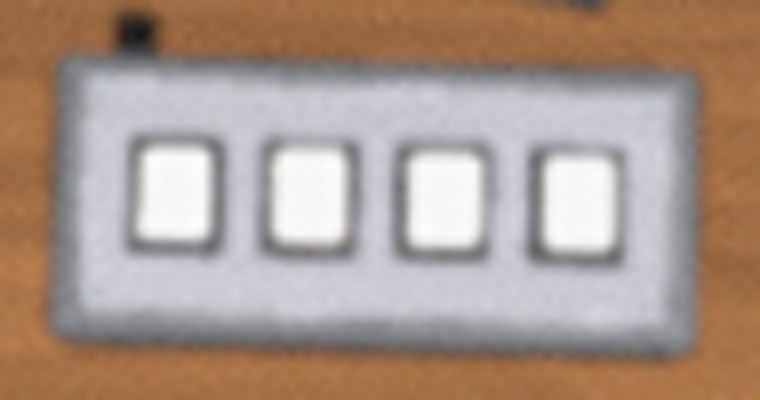

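View pics/sc.png

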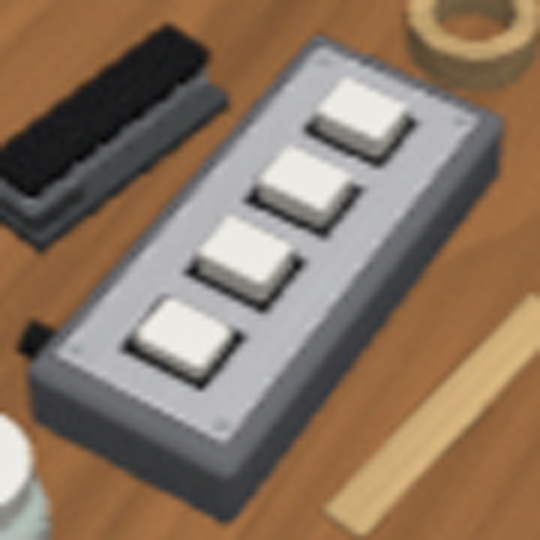

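In the side view key 1 (nearest, at crop (185,335)) shows less side wall than the others, so it looks latched. I'll refine the positions from the top view with a higher threshold.

Run:
```python
from h import *
from scipy.spatial.transform import Rotation as Ro
t=read_camera("top");s=read_camera("side")
P=[]
T=keys(t,284,180,360,212,225)
S=keys(s,285,172,355,236,195)
for k,j in zip(T,S):
    o=[]
    A=[];b=[]
    for c,(u,v,_) in((t,k),(s,j)):
        M=c["camera_matrix"]@np.c_[c["R"],c["t"]]
        for r,w in((0,u),(1,v)):
            q=w*M[2]-M[r];A.append(q[:3]);b.append(-q[3])
    x=np.linalg.lstsq(np.array(A),np.array(b),rcond=None)[0]
    p=ray(t,k[0],k[1],.057);P.append(p);print(np.round(k,2),p.round(4),'tri',x.round(4),'side',ray(s,j[0],j[1],.059).round(4))
P=np.array(P);d=P[-1]-P[0];print(np.degrees(np.arctan2(d[0],-d[1])),np.linalg.norm(d),P.mean(0))
st=state();q=st["ee_rot"];print(st["tcp_pos"],Ro.from_quat(np.r_[q[1:],q[0]]).as_matrix().round(3),st["time_s"])
```

```text
[296.46 193.79  75.95] [0.5575 0.0242 0.057 ] tri [0.5572 0.024  0.0527] side [0.5538 0.0277 0.059 ]
[313.21 194.01  80.58] [ 0.5568 -0.0234  0.057 ] tri [ 0.5559 -0.0237  0.0584] side [ 0.5551 -0.0235  0.059 ]
[330.1  194.53  81.92] [ 0.5552 -0.0715  0.057 ] tri [ 0.5543 -0.0717  0.0586] side [ 0.5535 -0.0716  0.059 ]
[346.89 194.92  77.78] [ 0.554  -0.1193  0.057 ] tri [ 0.553  -0.1194  0.059 ] side [ 0.5524 -0.1197  0.059 ]
-1.4070415474835407 0.1435404144087484 [ 0.55589512 -0.04749075  0.057     ]
[ 0.23116384 -0.52641221  0.30367659] [[ 0.402 -0.916 -0.   ]
 [-0.916 -0.402  0.   ]
 [-0.    -0.    -1.   ]] 0.3
```

Both views give key 1 a top at about 53 mm and the other three about 59 mm, so key 1 is the latched one. I'll move over it now, shutting the jaw and squaring the tool to the box.

```bash
python3 -m inch '{"jaw":[0,0,0,0,0,0,0,0,0,0,0,0],"slide":[[2,3.4,0],[4,6.8,0],[6,10.2,0],[8,13.6,0],[10,17,0],[12,20.4,0],[14,23.8,0],[16,27.2,-1],[18,30.5,-2],[20,33.9,-3],[22,37.2,-4],[24,40.6,-5]],"dr":[[0,0,0.1],[0,0,0.2],[0,0,0.3],[0,0,0.4],[0,0,0.5],[0,0,0.6],[0,0,0.7],[0,0,0.8],[0,0,0.9],[0,0,1.0],[0,0,1.1],[0,0,1.133]]}'
```

```text
time_s: 1.3
tcp_pos: [0.4717, -0.1185, 0.2534]
ee_rot: [0.0, 1.0, -0.009, 0.0]
contact_force: [0.1, -0.4, 0.3]
width: -0.0005
```

```bash
python3 -m inch '{"jaw":[0,0,0,0,0,0,0,0,0,0],"slide":[[2,3.4,-2],[4,6.8,-4],[6,10.2,-6],[8,13.4,-7],[8.5,14.25,-8],[8.5,14.25,-9],[8.5,14.25,-10],[8.5,14.25,-10],[8.5,14.25,-10],[8.5,14.25,-10]],"dr":[[0,0,0],[0,0,0],[0,0,0],[0,0,0],[0,0,0],[0,0,0],[0,0,0],[0,0,0],[0,0,0],[0,0,0]]}'
python3 - <<'E'
from h import *
s=state();print(s['tcp_pos'],s['ee_rot'],s['contact_force'])
c=read_camera("side");crop(c,255,130,365,240,"pics/s1.png",5)
c=read_camera("wrist");cv2.imwrite("pics/w1.png",c["image"])
E
```

```text
time_s: 2.13
tcp_pos: [0.5567, 0.023, 0.1542]
ee_rot: [0.0, 1.0, -0.009, 0.001]
contact_force: [-0.3, -0.2, -0.5]
width: -0.0004
[0.5566986  0.02303104 0.15424166] [ 2.17118996e-04  9.99955090e-01 -9.45970402e-03  5.33958048e-04] [-0.33603191 -0.23234819 -0.50335931]
```

View pics/s1.png

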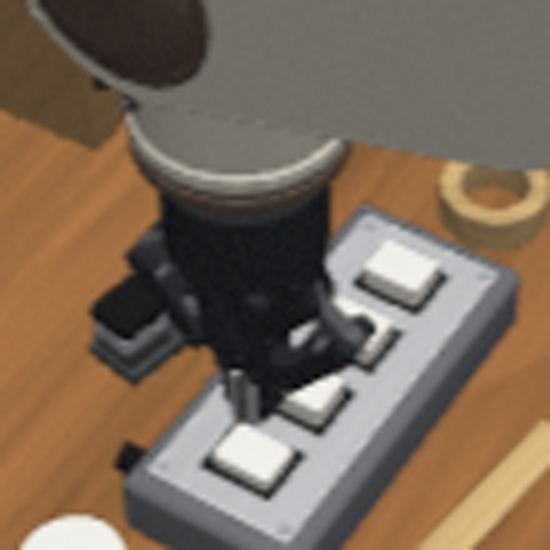

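View pics/w1.png

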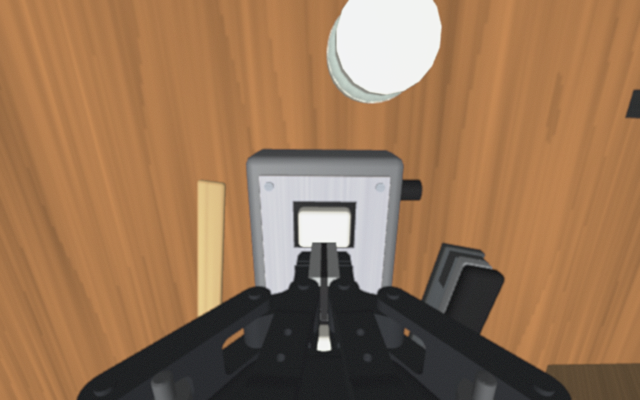

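The fingertips at (325,245) in the wrist view are in line with key 1 at (325,228), allowing for perspective. I'll check where the tip axis meets the key in this calibrated view.

Run:
```python
from h import *
c=read_camera("wrist");s=state()
p=s['tcp_pos'];print(p, proj(c,[p[0],p[1],.054]),proj(c,[p[0],p[1],p[2]-.073]),[proj(c,[.557,.024,.054])])
for k in keys(c,285,195,365,258,205):print(k,ray(c,k[0],k[1],.054))
```

```text
[0.55683716 0.02335281 0.15430016] [321.13870572 234.55971666] [320.82473964 255.4928643 ] [array([321.36947136, 233.64616343])]
(293.256555940419, 221.3519906280555, 625.8984375) [0.5392032  0.03293911 0.054     ]
(323.5569622448195, 227.85523656949167, 1558.078125) [0.55849091 0.02806138 0.054     ]
(354.68630016068334, 219.68137101169418, 554.2734375) [0.5784566  0.03337355 0.054     ]
```

```bash
python3 -m inch '{"jaw":[0,0,0,0,0],"slide":[[0,0.05,-1],[0,0.05,-2],[0,0.05,-2.5],[0,0.05,-2.5],[0,0.05,-2.5]],"dr":[[0,0,0],[0,0,0],[0,0,0],[0,0,0],[0,0,0]]}'
```

```text
time_s: 2.7
tcp_pos: [0.5566, 0.0239, 0.1287]
ee_rot: [0.0, 1.0, -0.009, 0.0]
contact_force: [-0.7, -0.2, 0.3]
width: 0.0
```

```bash
python3 -m inch '{"jaw":[0,0,0],"slide":[[0,0,-0.1],[0,0,-0.1],[0,0,-0.1]],"dr":[[0,0,0],[0,0,0],[0,0,0]]}'
```

```text
time_s: 2.95
tcp_pos: [0.5567, 0.0239, 0.1279]
ee_rot: [0.0, 1.0, -0.009, 0.0]
contact_force: [0.1, 0.2, -0.5]
width: 0.0
```

```bash
python3 -m inch '{"jaw":[0,0,0],"slide":[[0,0,-0.05],[0,0,-0.05],[0,0,-0.05]],"dr":[[0,0,0],[0,0,0],[0,0,0]]}'
```

```text
time_s: 3.2
tcp_pos: [0.5567, 0.0239, 0.1274]
ee_rot: [0.0, 1.0, -0.009, 0.0]
contact_force: [-0.1, -0.5, -0.0]
width: 0.0001
```

```bash
python3 -m inch '{"jaw":[0,0,0],"slide":[[0,0,-0.05],[0,0,-0.05],[0,0,-0.05]],"dr":[[0,0,0],[0,0,0],[0,0,0]]}'
```

```text
time_s: 3.45
tcp_pos: [0.5567, 0.0239, 0.1269]
ee_rot: [0.0, 1.0, -0.009, 0.0]
contact_force: [0.3, 0.6, 0.5]
width: 0.0001
```

```bash
python3 -m inch '{"jaw":[0,0,0],"slide":[[0,0,-0.03],[0,0,-0.03],[0,0,-0.03]],"dr":[[0,0,0],[0,0,0],[0,0,0]]}'
```

```text
time_s: 3.7
tcp_pos: [0.5567, 0.0239, 0.1268]
ee_rot: [0.0, 1.0, -0.009, 0.0]
contact_force: [-1.6, -0.9, 3.5]
width: -0.0001
```

Key 1 held 3.5 N with the tip at 53.8 mm, so it is confirmed latched and is tapped. On to key 2.

```bash
python3 -m inch '{"jaw":[0,0,0,0,0,0,0,0,0],"slide":[[0,0,1],[0,0,2],[-0.05,-1.6,2.2],[-0.1,-3.2,2.2],[-0.1,-4.8,2.2],[-0.1,-4.8,1.4],[-0.1,-4.8,0.8],[-0.1,-4.8,0.7],[-0.1,-4.8,0.7]],"dr":[[0,0,0],[0,0,0],[0,0,0],[0,0,0],[0,0,0],[0,0,0],[0,0,0],[0,0,0],[0,0,0]]}'
```

```text
time_s: 4.45
tcp_pos: [0.5555, -0.0235, 0.1334]
ee_rot: [-0.0, 1.0, -0.009, -0.0]
contact_force: [-0.0, 0.2, -0.1]
width: -0.0001
```

```bash
python3 -m inch '{"jaw":[0,0,0],"slide":[[0,0,-0.1],[0,0,-0.1],[0,0,-0.1]],"dr":[[0,0,0],[0,0,0],[0,0,0]]}'
```

```text
time_s: 4.7
tcp_pos: [0.5556, -0.0231, 0.1325]
ee_rot: [-0.0, 1.0, -0.009, -0.0]
contact_force: [-0.9, 0.3, 0.4]
width: 0.0001
```

```bash
python3 -m inch '{"jaw":[0,0,0],"slide":[[0,0,-0.1],[0,0,-0.1],[0,0,-0.1]],"dr":[[0,0,0],[0,0,0],[0,0,0]]}'
```

```text
time_s: 4.95
tcp_pos: [0.5556, -0.023, 0.1317]
ee_rot: [-0.0, 1.0, -0.009, 0.0]
contact_force: [0.7, 1.4, 1.0]
width: 0.0001
```

```bash
python3 -m inch '{"jaw":[0,0,0],"slide":[[0,0,-0.1],[0,0,-0.1],[0,0,-0.1]],"dr":[[0,0,0],[0,0,0],[0,0,0]]}'
```

```text
time_s: 5.2
tcp_pos: [0.5557, -0.023, 0.1308]
ee_rot: [-0.0, 1.0, -0.009, 0.0]
contact_force: [-1.1, 1.9, 2.5]
width: -0.0001
```

```bash
python3 -m inch '{"jaw":[0,0,0],"slide":[[0,0,-0.1],[0,0,-0.1],[0,0,-0.1]],"dr":[[0,0,0],[0,0,0],[0,0,0]]}'; python3 -m inch '{"jaw":[0,0,0,0,0,0,0,0,0],"slide":[[0,0,1],[0,0,1.8],[-0.05,-1.6,1.8],[-0.1,-3.2,1.8],[-0.1,-4.8,1.8],[-0.1,-4.8,1],[-0.1,-4.8,0.5],[-0.1,-4.8,0.35],[-0.1,-4.8,0.35]],"dr":[[0,0,0],[0,0,0],[0,0,0],[0,0,0],[0,0,0],[0,0,0],[0,0,0],[0,0,0],[0,0,0]]}'
```

```text
time_s: 5.45
tcp_pos: [0.5557, -0.023, 0.1298]
ee_rot: [-0.0, 1.0, -0.009, 0.0]
contact_force: [-0.6, 0.7, 3.0]
width: 0.0002
time_s: 6.2
tcp_pos: [0.5545, -0.0704, 0.1328]
ee_rot: [-0.0, 1.0, -0.009, -0.0]
contact_force: [0.5, -0.0, 0.0]
width: -0.0002
```

```bash
python3 -m inch '{"jaw":[0,0,0,0,0],"slide":[[0,-0.05,-0.1],[0,-0.05,-0.2],[0,-0.05,-0.3],[0,-0.05,-0.3],[0,-0.05,-0.3]],"dr":[[0,0,0],[0,0,0],[0,0,0],[0,0,0],[0,0,0]]}'
```

```text
time_s: 6.62
tcp_pos: [0.5546, -0.0706, 0.13]
ee_rot: [-0.0, 1.0, -0.008, -0.0]
contact_force: [0.1, 1.4, 2.9]
width: 0.0002
```

Key 3 is tapped at 2.9 N, and key 4 is next.

```bash
python3 -m inch '{"jaw":[0,0,0,0,0,0,0,0,0],"slide":[[0,0,1],[0,0,1.8],[-0.05,-1.6,1.8],[-0.1,-3.2,1.8],[-0.15,-4.85,1.8],[-0.15,-4.85,1],[-0.15,-4.85,0.5],[-0.15,-4.85,0.35],[-0.15,-4.85,0.35]],"dr":[[0,0,0],[0,0,0],[0,0,0],[0,0,0],[0,0,0],[0,0,0],[0,0,0],[0,0,0],[0,0,0]]}'
python3 -m inch '{"jaw":[0,0,0,0,0],"slide":[[0,0,-0.1],[0,0,-0.2],[0,0,-0.33],[0,0,-0.33],[0,0,-0.33]],"dr":[[0,0,0],[0,0,0],[0,0,0],[0,0,0],[0,0,0]]}'
```

```text
time_s: 7.37
tcp_pos: [0.5529, -0.1185, 0.1331]
ee_rot: [-0.001, 1.0, -0.008, -0.001]
contact_force: [0.1, 0.6, -0.1]
width: -0.0001
time_s: 7.78
tcp_pos: [0.553, -0.1183, 0.13]
ee_rot: [-0.001, 1.0, -0.008, -0.001]
contact_force: [0.3, 3.0, 2.7]
width: 0.0002
```

All four keys are tapped. I'll lift, check the picture, and go back to key 1.

```bash
python3 -m inch '{"jaw":[0,0,0,0,0,0,0,0,0,0,0],"slide":[[0,0,1.5],[0,0,2.5],[0.1,3,2.5],[0.2,6,2.5],[0.3,9,2.5],[0.35,12,2.5],[0.37,14.2,2.5],[0.37,14.2,1.5],[0.37,14.2,0.5],[0.37,14.2,0],[0.37,14.2,0]],"dr":[[0,0,0],[0,0,0],[0,0,0],[0,0,0],[0,0,0],[0,0,0],[0,0,0],[0,0,0],[0,0,0],[0,0,0],[0,0,0]]}'
python3 - <<'E'
from h import *
c=read_camera("side");crop(c,255,130,365,240,"pics/s2.png",5)
E
```

```text
time_s: 8.7
tcp_pos: [0.5561, 0.023, 0.1285]
ee_rot: [-0.001, 1.0, -0.008, -0.002]
contact_force: [-0.3, -0.7, -0.1]
width: 0.0002
```

View pics/s2.png

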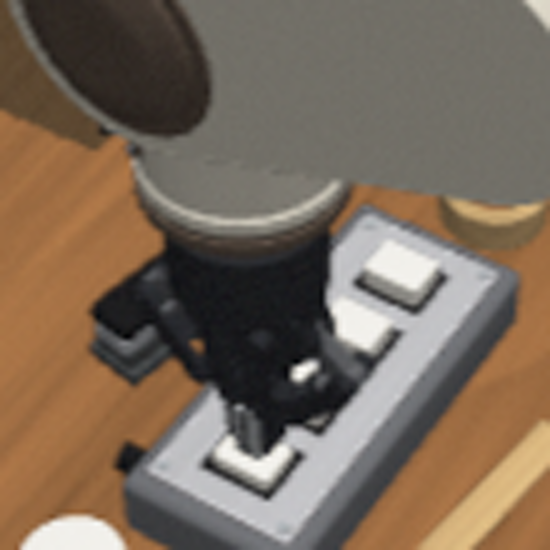

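The shut tips (crop (250,430)) hang over the still-latched key 1 at (255,460). Now the firm press.

```bash
python3 -m inch '{"jaw":[0,0,0,0,0,0],"slide":[[0,0.05,-0.2],[0,0.05,-0.35],[0,0.05,-0.5],[0,0.05,-0.6],[0,0.05,-0.6],[0,0.05,-0.6]],"dr":[[0,0,0],[0,0,0],[0,0,0],[0,0,0],[0,0,0],[0,0,0]]}'
```

```text
time_s: 9.25
tcp_pos: [0.5567, 0.0227, 0.124]
ee_rot: [-0.0, 1.0, -0.009, -0.001]
contact_force: [-2.5, -3.0, 8.1]
width: 0.0001
```

```bash
python3 -m inch '{"jaw":[0,0,0,0],"slide":[[0,0,-0.1],[0,0,-0.2],[0,0,-0.25],[0,0,-0.25]],"dr":[[0,0,0],[0,0,0],[0,0,0],[0,0,0]]}'
```

```text
time_s: 9.58
tcp_pos: [0.5568, 0.0225, 0.1222]
ee_rot: [-0.0, 1.0, -0.009, -0.0]
contact_force: [-5.3, 2.4, 9.7]
width: 0.0005
```

```bash
python3 -m inch '{"jaw":[0,0,0],"slide":[[0,0,-0.1],[0,0,-0.1],[0,0,-0.1]],"dr":[[0,0,0],[0,0,0],[0,0,0]]}'
python3 -m inch '{"jaw":[0,0,0,0,0,0,0,0,0,0,0,0],"slide":[[0,0,0.5],[0,0,1.5],[0,0,3],[0,0,5],[0,0,8],[0,0,11],[-3,-3,13],[-6,-6,14],[-8,-9,15],[-10,-12,16],[-11,-15,16],[-12,-18,16]],"dr":[[0,0,0],[0,0,0],[0,0,0],[0,0,0],[0,0,0],[0,0,0],[0,0,0],[0,0,0],[0,0,0],[0,0,0],[0,0,0],[0,0,0]]}'
python3 - <<'E'
from h import *
s=read_camera("side");t=read_camera("top")
crop(s,255,150,365,260,"pics/s3.png",5);cv2.imwrite("pics/t3.png",t["image"])
E
```

```text
time_s: 9.83
tcp_pos: [0.5568, 0.0224, 0.122]
ee_rot: [-0.0, 1.0, -0.009, -0.0]
contact_force: [-5.4, 3.0, 10.8]
width: 0.0001
time_s: 10.83
tcp_pos: [0.4356, -0.1591, 0.2837]
ee_rot: [0.0, 1.0, -0.01, 0.001]
contact_force: [0.6, -0.3, 1.1]
width: -0.0001
```

View pics/s3.png

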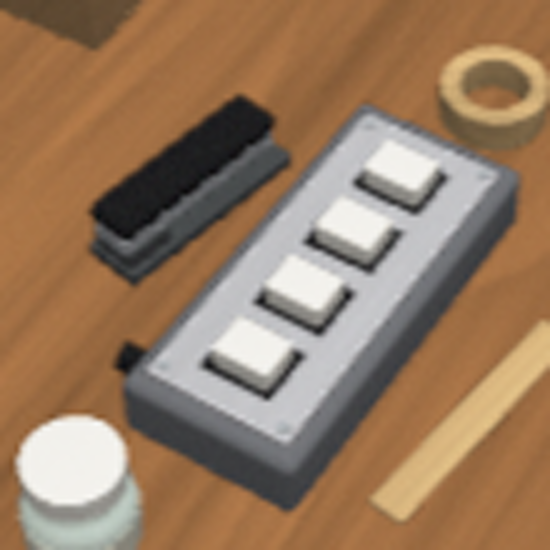

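View pics/t3.png

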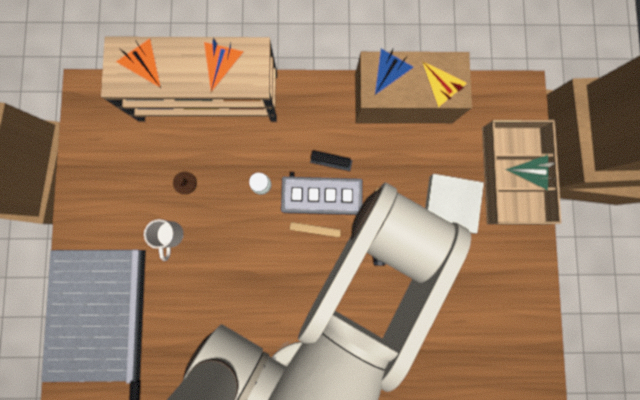

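All four keys now show the same side wall in the side crop, from (253,350) to (402,170), and the loose items haven't moved in the top view. One numeric height check before I hand in.

Run:
```python
from h import *
t=read_camera("top");s=read_camera("side")
for k,j in zip(keys(t,284,180,360,212,225),keys(s,285,172,355,236,195)):
    A=[];b=[]
    for c,(u,v,_) in((t,k),(s,j)):
        M=c["camera_matrix"]@np.c_[c["R"],c["t"]]
        for r,w in((0,u),(1,v)):
            q=w*M[2]-M[r];A.append(q[:3]);b.append(-q[3])
    print(np.linalg.lstsq(np.array(A),np.array(b),rcond=None)[0].round(4))
a=cv2.imread("pics/top0.png");d=cv2.absdiff(a,t["image"]).max(2)[130:240,140:350];print((d>40).sum())
print(state()["joint_velocities"].round(3)); finish_job()
```

```text
[0.5564 0.0238 0.0603]
[ 0.5552 -0.0241  0.0595]
[ 0.5718 -0.0775 -0.0744]
[ 0.5705 -0.12    0.0008]
8
[ 0.042  0.004  0.001  0.005 -0.002  0.007]
the job is handed in; nothing more can be done
```

I tapped keys 1 to 4 lightly from left to right, then pressed the latched key, key 1, down firmly. It popped up, and I handed the job in at about 11 s with the arm clear of everything.

- **Taps:** The last readings were 3.5, 3.0, 2.9 and 2.7 N. Keys 2 to 4 went in only about 2 mm. Key 1 held firm at 53.8 mm, which confirmed it was the latched one.
- **Release:** I pressed key 1 to 10.8 N, about 4.8 mm below its latched height, and let go. The two camera views then put its top at 60 mm, up from 53 mm before.
- **Final look:** In the last side picture all four keys stand level. The top picture shows the loose items around the box and to its left unmoved. The arm was over part of the right side, so the paper block and tape roll were only checked by eye.
- **Check that disagreed:** The final height figures for keys 3 and 4 came out impossible (-74 mm and 1 mm). The top and side detections were probably paired wrongly, and I did not re-measure before handing in. That those two keys are level rests on the side picture alone.

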